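Click the craft box lid shut all round

ROBOT

A 7-joint arm with a two-finger parallel gripper is mounted at the origin on the work surface. World frame = base frame: x ahead of the robot, y to its left, z up, the work surface at z = 0. Lengths are in mm, angles in rad, forces in N, time in s.
With the tool pointing down it reaches from about 400 to 875 mm from the base axis. Payload 4.4 kg.
Tool frame: the origin (TCP) lies at the very end of the fingers, on their centre line; the grasp point (between the pads) lies 19 mm behind it; z points along the fingers, y is the line along which they close (so a half turn about z gives the same grasp; the last joint's range is limited). The gripper opens to 85 mm and grips with 20 to 120 N. Pads are 22 mm wide; open, the fingers measure 114 mm over their backs; the gripper's body (76 mm by 85 mm) begins 54 mm behind the grasp point. The pads swing forward as they close: fully open they stand 13 mm farther back than shut.
Start: joints at [-1.344, 0.628, 0.038, 1.517, -0.027, 0.996, -0.02], TCP at [187.588, 622.357, 231.313] pointing down, gripper open.
Joint ranges: [-3.06, 3.06], [-0.37, 2.12], [-1.25, 1.32], [0.18, 2.47], [-1.1, 4.24], [0.23, 1.98], [-2.94, 2.94]. Speed limits (rad/s): [2.57, 2.57, 3.14, 3.14, 3.14, 3.14, 3.14].

INTERFACE

Orientations are given as [roll, pitch, yaw] about the fixed x, y, z axes, in that order (R = Rz(yaw) Ry(pitch) Rx(roll)).
In Python, from cell import sensors, get_image, camera_params, order gives the robot as it stands.
- The arm moves only by the shell command python3 -m inch 'ROWS' [OPENING]. ROWS is JSON, a list that holds one entry, the list of rows, each a list of 4 numbers: the shift along the tool's x, y, z in cm, then the turn about the tool's z in degrees. A call has 1 to 8 rows; each row is the pose to reach, as a shift and turn from the pose commanded when the call began, along the tool's axes at that moment; what a row does not reach only later rows make up. A row lasts 1/12 s, in which the tool goes at most 41.7 mm and 7.16 degrees, less where a joint would pass 70% of its speed; a pose out of reach is approached as far as the arm can. A call with a gripper value outside its range is refused whole. OPENING is the finger opening in cm, from 0 to 8.54, set as the call begins (- or left out, the last holds). The fingers move at their own pace and stop on an object; the grip force is fixed at half the most. Time passes only in rows, so rows that repeat a pose let the fingers close. It gives the time, the measured TCP pose, the force, the opening and the grip force at its end, in the units of the state.
- sensors.read_state(): the state, without advancing time (a new reading comes with each control period).
- get_image(name): name is "scene" or "side" or "wrist"; returns the picture (400x640x3 uint8, blue, green, red); there is no depth.
- camera_params(name): a dict with "mtx" (3x3 intrinsics, pixels), "D" ([k1, k2, p1, p2, k3] as OpenCV has them; the pictures are not rectified), "rvec" (rotation vector, rad) and "tvec" (3), from world to camera coordinates, as OpenCV has them. Camera axes: x right, y down, z forward; pixel columns grow to the right and rows downward; lengths in mm; the calibration is good to about 2 mm. A picture is of the moment at which its call begins: read the wrist's pose just before it. camera_params takes no time and is no camera call; for the wrist camera it gives the pose at the moment of the call.
- order.finish_job(): hands the job in; it is judged then, once.
The state is a dict: "clock": time; "qpos": joint angles; "qd": joint speeds; "tau": joint torques, N m; "eef_pos": TCP position; "tool_rot": TCP orientation; "force": force on the tool from outside, world axes, zero at the start; "torque": the same for the moment, N m; "width": finger opening in mm; "gripper_force": force on a finger pad.
Only numpy, scipy, OpenCV 4.12 (cv2) and the standard library are available. Lean on these libraries where they do the work, as an engineer would, in place of code of your own. Each camera call takes 0.05 s, during which the arm holds its last target. There are 200 camera calls.

TASK

The lid of the craft storage box is laid on but not clipped all round: go round the rim and press down every section that still stands proud until all four sides have clicked shut and lie flush. Only press: do not lift or shove the box, do not push so hard that the lid cracks, and leave the paint pots and the embroidery hoop where they are.

Things in the scene. Friction and masses are not known exactly. Their poses are not given: they have to be found in the camera images.
- box: Loose craft storage box, about 0.85 kg, grey plastic with a white clip-on lid, 160 (its x) x 220 (its y) mm over the lid; lid top 70 mm above the table. Origin at the centre of its underside, z up. The lid has a rigid 96 x 156 mm middle panel and rigid 32 mm square corners (pressing these does nothing); between the corners lie four hinged rim sections. The lid cracks above 60 N.
- far (a joint): Rim section on the box's +x side (long side, 152 mm long, 32 mm wide), hinged along its inner edge: hinge angle, 0 unclipped (slopes up outwards, outer edge 9 mm proud), 0.30 shut, flush with panel and corners. Pressed near the outer edge it resists with up to about 8 N (more nearer the hinge); past half way it snaps shut and stays. Starts unclipped in every case.
- far_edge (a point): Where to press that section (far): point on its top surface, half-way along its length, 24 mm out from its hinge line and 8 mm in from its outer edge. About 7 mm higher when unclipped than when shut (then 70 mm above the table). Moves with the section.
- near (a joint): Rim section on the box's -x side (long side, 152 mm long, 32 mm wide), hinged along its inner edge: hinge angle, 0 unclipped (slopes up outwards, outer edge 9 mm proud), 0.30 shut, flush with panel and corners. Pressed near the outer edge it resists with up to about 8 N (more nearer the hinge); past half way it snaps shut and stays. Starts unclipped in every case.
- near_edge (a point): Where to press that section (near): point on its top surface, half-way along its length, 24 mm out from its hinge line and 8 mm in from its outer edge. About 7 mm higher when unclipped than when shut (then 70 mm above the table). Moves with the section.
- left (a joint): Rim section on the box's +y side (short side, 92 mm long, 32 mm wide), hinged along its inner edge: hinge angle, 0 unclipped (slopes up outwards, outer edge 9 mm proud), 0.30 shut, flush with panel and corners. Pressed near the outer edge it resists with up to about 8 N (more nearer the hinge); past half way it snaps shut and stays. May start unclipped or already shut.
- left_edge (a point): Where to press that section (left): point on its top surface, half-way along its length, 24 mm out from its hinge line and 8 mm in from its outer edge. About 7 mm higher when unclipped than when shut (then 70 mm above the table). Moves with the section.
- right (a joint): Rim section on the box's -y side (short side, 92 mm long, 32 mm wide), hinged along its inner edge: hinge angle, 0 unclipped (slopes up outwards, outer edge 9 mm proud), 0.30 shut, flush with panel and corners. Pressed near the outer edge it resists with up to about 8 N (more nearer the hinge); past half way it snaps shut and stays. May start unclipped or already shut.
- right_edge (a point): Where to press that section (right): point on its top surface, half-way along its length, 24 mm out from its hinge line and 8 mm in from its outer edge. About 7 mm higher when unclipped than when shut (then 70 mm above the table). Moves with the section.
- pot_a: Bystander: small upright paint pot, dark grey with a white cap, 38 mm across, 75 mm tall, loose; origin at the centre of its underside. Stands beside the box's +y end.
- pot_b: Bystander: small upright paint pot, dark grey with a white cap, 38 mm across, 75 mm tall, loose; origin at the centre of its underside. Stands beside the box's -y end.
- hoop: Bystander: wooden embroidery hoop lying flat, 124 mm across, 12 mm high, loose; origin at the centre of its underside. Lies beyond the box's +x side.

How it is judged:
By the outcome, as a careful person would: the job done as asked, in the order asked, and still so for the second after the job is handed in, with the robot touching nothing.
It also fails if it takes over 45 s, if anything falls off the work surface, if the arm or the gripper's body presses on something with over 40 N, if the wrist force passes 120 N, or if a joint passes its speed limit or range.

## Working session

There is one attempt and no reset: what is moved stays moved. The work goes in short steps, Python scripts to look and compute and a shell command to move; the robot and the scene stay as the last step left them, time stands still between calls to the robot, and variables do not carry over. Pictures are saved under pics/ and viewed, at most 10 in all, crops included, and the job is handed in when it is done.

```bash
mkdir -p pics; python3 - <<'E'
from cell import *
import cv2,numpy as np
s=sensors.read_state();print(s)
for n in("scene","side"):
    cv2.imwrite(f"pics/{n}0.png",get_image(n));p=camera_params(n)
    R=cv2.Rodrigues(np.array(p["rvec"],float))[0];print(n,(-R.T@np.array(p["tvec"]).ravel()).round(),np.array(p["mtx"])[0,0])
E
```

```text
{'clock': 0.0, 'qpos': array([-1.34378184,  0.62936359,  0.03843523,  1.51835924, -0.02705502,
        0.99629081, -0.01999195]), 'qd': array([ 7.26425318e-04,  1.17244551e-03, -3.97040783e-05, -1.05963843e-03,
       -1.81795593e-04, -1.17935354e-03, -6.53735208e-04]), 'tau': array([ 5.82205466e-04, -5.63414633e+01,  1.22614995e+00, -1.93449587e+01,
        1.09795562e-02,  1.04409456e-02,  1.99361023e-05]), 'eef_pos': array([187.39515223, 621.75338901, 230.38043393]), 'tool_rot': array([-3.13968869e+00, -2.42355924e-05,  2.84876189e+00]), 'force': array([-0.39725617, -0.12482826, -0.11784272]), 'torque': array([0.00942336, 0.0029253 , 0.0192655 ]), 'gripper_force': 0.0, 'width': 85.24695533226426}
scene [1167. -169.  746.] 377.91569351922067
side [  22. -651.  849.] 452.92264370361835
```

View pics/scene0.png

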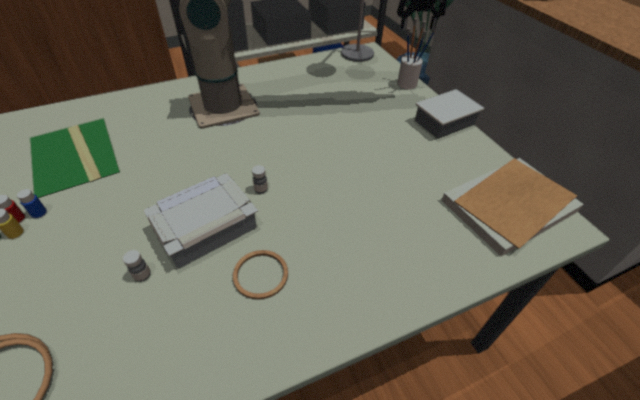

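View pics/side0.png

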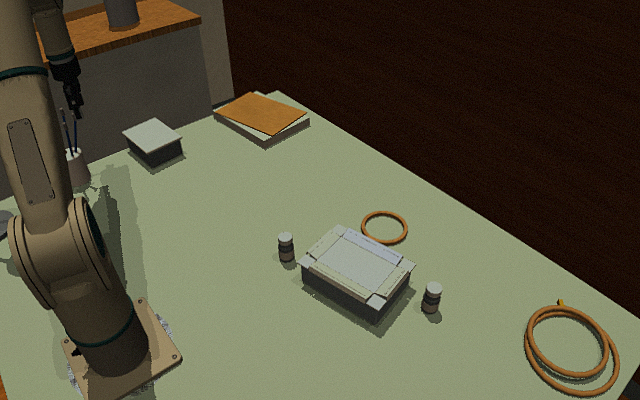

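The scene view shows the box at about (200,218), with pots at (260,180) and (138,265) and the hoop at (260,273). In the side view the box is at about (358,268). I'll enlarge both.

```bash
python3 - <<'E'
import cv2,numpy as np
a=cv2.imread("pics/scene0.png")[165:270,130:280];b=cv2.imread("pics/side0.png")[215:335,270:450]
a=cv2.resize(a,None,fx=5,fy=5,interpolation=2)[:,:750];b=cv2.resize(b,None,fx=4.4,fy=4.4,interpolation=2)
cv2.imwrite("pics/a.png",a);cv2.imwrite("pics/b.png",b)
E
```

```text
(no output)
```

View pics/a.png

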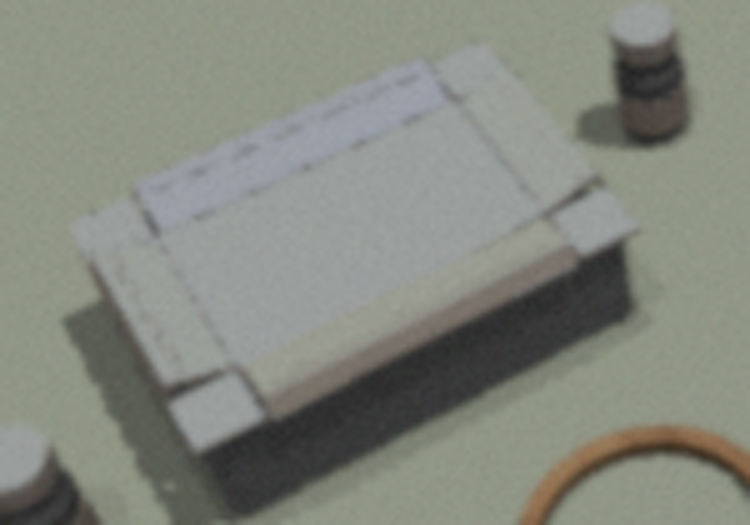

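View pics/b.png

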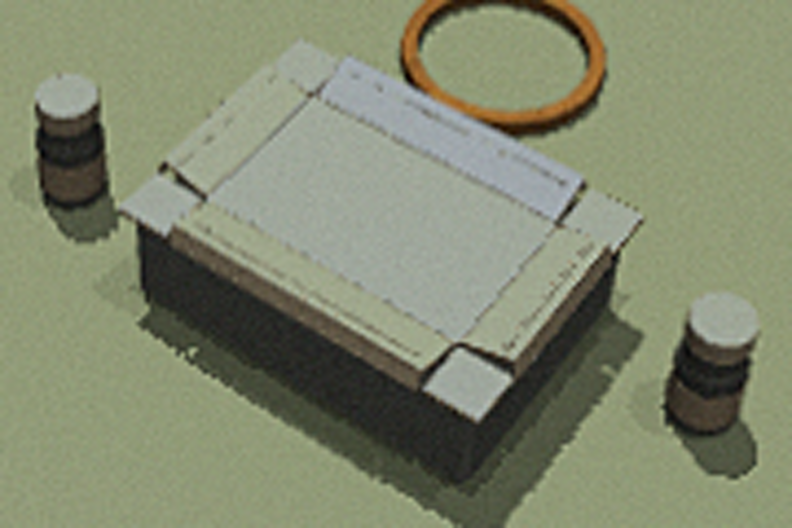

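All four sections show dark gaps at their corners, so all four are unclipped. The outer lid corners read clearly: crop a at (75,228), (482,42), (635,232), (200,450) and crop b at (303,40), (642,217), (478,421), (120,210).

```bash
cat > h.py <<'E'
import numpy as np,cv2
from cell import *
def cast(n,px,z):
    p=camera_params(n);R=cv2.Rodrigues(np.array(p["rvec"],float))[0];c=-R.T@np.array(p["tvec"],float).ravel()
    u=cv2.undistortPoints(np.array(px,float).reshape(-1,1,2),np.array(p["mtx"],float),np.array(p["D"],float))[:,0]
    d=np.c_[u,np.ones(len(u))]@R
    return (c+d*((z-c[2])/d[:,2])[:,None])[:,:2]
E
python3 - <<'E'
from h import *
a=np.array([(75,228),(482,42),(635,232),(200,450)])/5+[130,165]-.4
b=np.array([(303,40),(642,217),(478,421),(120,210)])/4.4+[270,215]-.4
for n,q in(("scene",a),("side",b)):
    P=cast(n,q,70);print(n,P.round(1).tolist(),P.mean(0).round(1))
    print(cv2.minAreaRect(P.astype(np.float32)))
print(cast("scene",np.array([[645,25],[20,460]])/5+[130,165],75),cast("side",np.array([[67,97],[722,320]])/4.4+[270,215],75))
print(cast("scene",[[260,273]],12))
E
```

```text
scene [[468.7, -296.4], [417.7, -87.3], [574.3, -53.8], [620.3, -262.2]] [ 520.2 -174.9]
((519.0457763671875, -175.07986450195312), (160.12518310546875, 215.1382598876953), 12.456198692321777)
side [[571.2, -52.0], [618.5, -263.3], [464.2, -298.7], [414.9, -87.0]] [ 517.2 -175.2]
((516.8151245117188, -175.52252197265625), (160.1889190673828, 217.34010314941406), 12.615785598754883)
[[ 445.29316866   -6.13239856]
 [ 601.22563998 -331.44415778]] [[ 439.45057403   -9.19596605]
 [ 594.41487054 -337.37582743]]
[[702.8090875  -92.68947388]]
```

```bash
python3 -m inch '[[[-1,-1.2,0,-3],[-3,-3.6,0,-8],[-6,-7.2,0,-14],[-9,-10.8,0,-20],[-12,-14.4,0,-26],[-15,-18,0,-29.7],[-18,-21.6,0,-29.7],[-20,-24,0,-29.7]]]' 0
python3 - <<'E'
from h import *
s=sensors.read_state();print(s['eef_pos'],s['tool_rot'],s['qpos'],s['force'],s['width'])
E
```

```text
clock: 0.77
eef_pos: [304.0, 347.0, 231.1]
tool_rot: [-3.141, -0.0, -2.916]
force: [1.6, 0.1, 0.7]
width: -0.3
gripper_force: 0.0
[304.00653489 346.99736087 231.14725015] [-3.14135729e+00 -2.96634868e-04 -2.91559794e+00] [-0.83699891  0.36384267 -0.10067433  2.02045823  0.0519192   0.76002878
  0.82800669] [1.59320182 0.07306584 0.65516826] -0.3166219053544401
```

```bash
python3 -m inch '[[[-0.6,-3.5,0,0],[-1.2,-7,0,0],[-1.8,-10.5,0,0],[-2.6,-14,0,0],[-3.6,-18,0,0],[-4.4,-22,0,0],[-5.2,-26,0,0],[-6,-30,0,0]]]'
python3 -m inch '[[[-0.8,-3,0,0],[-1.6,-6,0,0],[-2.4,-9,1,0],[-3,-11.5,3,0],[-3,-13,6,0],[-3,-14.2,9,0],[-3,-14.2,11,0],[-3,-14.2,11,0]]]'
python3 -m inch '[[[0,0,0,0],[0,0,0,0],[0,0,0,0]]]'
```

```text
clock: 1.43
eef_pos: [429.5, 68.2, 231.3]
tool_rot: [3.142, -0.0, -2.916]
force: [0.3, 0.1, 0.1]
width: -0.0
gripper_force: 0.0
clock: 2.1
eef_pos: [487.2, -62.3, 117.6]
tool_rot: [3.139, -0.008, -2.918]
force: [0.4, 0.4, -0.9]
width: 0.4
gripper_force: 0.0
clock: 2.35
eef_pos: [491.4, -61.0, 122.7]
tool_rot: [-3.141, 0.003, -2.915]
force: [-0.6, -0.6, -0.7]
width: 0.1
gripper_force: 0.0
```

```bash
python3 -m inch '[[[-0.1,-0.7,0,0],[-0.1,-1.5,0,0],[-0.1,-1.5,1,0],[-0.1,-1.5,2,0],[-0.1,-1.5,2,0],[-0.1,-1.5,2,0]]]'
python3 - <<'E'
from h import *
w=get_image("wrist")
b=cv2.resize(get_image("side")[205:335,270:450],(554,400))
cv2.imwrite("pics/c.png",np.vstack([cv2.resize(w,(320,200)),cv2.resize(b,(320,231))]))
E
```

```text
clock: 2.85
eef_pos: [493.6, -75.7, 100.2]
tool_rot: [3.141, -0.002, -2.916]
force: [0.5, -0.5, -0.3]
width: 0.0
gripper_force: 0.0
```

View pics/c.png

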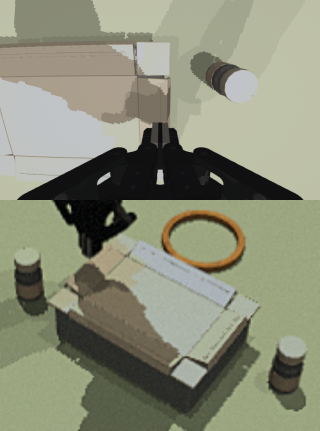

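The wrist and side views show the closed fingertips over the middle of the +y section, with the pots well clear. I'll press slowly and then lift.

```bash
python3 -m inch '[[[-0.1,0,0.8,0],[-0.1,0,1.6,0],[-0.1,0,2,0],[-0.1,0,2.2,0],[-0.1,0,2.4,0],[-0.1,0,2.5,0],[-0.1,0,2.6,0],[-0.1,0,2.6,0]]]'
```

```text
clock: 3.62
eef_pos: [495.3, -75.0, 75.2]
tool_rot: [3.141, -0.0, -2.915]
force: [-0.4, 1.0, 2.6]
width: -0.0
gripper_force: 1.0
```

```bash
python3 -m inch '[[[0,0,0.1,0],[0,0,0.2,0],[0,0,0.3,0],[0,0,0.35,0],[0,0,0.4,0],[0,0,0.45,0],[0,0,0.5,0],[0,0,0.5,0]]]'
```

```text
clock: 4.28
eef_pos: [495.6, -75.8, 70.2]
tool_rot: [-3.142, -0.0, -2.916]
force: [0.8, -0.3, -0.4]
width: 0.2
gripper_force: 0.0
```

```bash
python3 -m inch '[[[0,0,0.05,0],[0,0,0.1,0],[0,0,0.12,0],[0,0,0.12,0]]]'
python3 -m inch '[[[0,0,-1,0],[0,0,-3,0],[0,0,-3,0]]]'
python3 - <<'E'
from h import *
s=sensors.read_state();p=s['eef_pos'];print(p)
c=np.array([518.2,-175.1]);ex=np.array([.975,.223]);ey=np.array([-.223,.975])
for n,t in dict(far=c+72*ex,near=c-72*ex,right=c-102*ey).items():
    d=t-p[:2];print(n,t,"tool",-d@ex,d@ey)
E
```

```text
clock: 4.62
eef_pos: [495.6, -75.7, 69.8]
tool_rot: [-3.141, 0.0, -2.916]
force: [-1.9, 0.4, 7.8]
width: -0.0
gripper_force: 4.0
clock: 4.87
eef_pos: [497.4, -76.0, 101.8]
tool_rot: [-3.14, 0.004, -2.916]
force: [0.5, 0.1, 0.5]
width: -0.2
gripper_force: 0.0
[497.40951436 -75.96060068 101.81382812]
far [ 588.4   -159.044] tool -70.18812545459335 -101.29719263218341
near [ 448.    -191.156] tool 73.8628505454067 -101.29719263218342
right [ 540.946 -274.55 ] tool 1.8373625454067337 -203.33330063218344
```

Contact at 70 mm with 8 N confirms the section is shut. Next is far, then near and right.

```bash
python3 -m inch '[[[-2,-2.8,0,0],[-4,-5.6,0,0],[-6,-8.4,0,0],[-7.1,-10.1,0.5,0],[-7.1,-10.1,1.5,0],[-7.1,-10.1,2,0],[-7.1,-10.1,2.2,0],[-7.1,-10.1,2.2,0]]]'
python3 -m inch '[[[0,0,0.1,0],[0,0,0.25,0],[0,0,0.4,0],[0,0,0.5,0],[0,0,0.6,0],[0,0,0.7,0],[0,0,0.8,0],[0,0,0.8,0]]]'
```

```text
clock: 5.53
eef_pos: [588.0, -159.1, 77.5]
tool_rot: [-3.139, 0.002, -2.916]
force: [1.2, -2.6, 5.1]
width: -0.0
gripper_force: 2.5
clock: 6.2
eef_pos: [586.0, -156.7, 69.7]
tool_rot: [3.139, -0.002, -2.915]
force: [-2.6, 1.9, 10.0]
width: 0.1
gripper_force: 5.2
```

```bash
python3 -m inch '[[[0,0,-1,0],[1,0,-2.8,0],[4,0,-3,0],[7.5,0,-3,0],[11,0,-3,0],[14,0,-3,0],[14.2,0,-3,0],[14.2,0,-3,0]]]'
python3 -m inch '[[[0,0,0,0],[0,0,0,0]]]'
```

```text
clock: 6.87
eef_pos: [446.8, -190.4, 99.3]
tool_rot: [3.141, -0.002, -2.918]
force: [0.7, 0.5, 0.1]
width: -0.1
gripper_force: 0.0
clock: 7.03
eef_pos: [450.8, -189.6, 99.3]
tool_rot: [-3.141, 0.002, -2.915]
force: [0.4, 0.3, -0.8]
width: -0.0
gripper_force: 0.0
```

```bash
python3 -m inch '[[[0.2,-0.1,0.8,0],[0.2,-0.1,1.6,0],[0.2,-0.1,2,0],[0.2,-0.1,2.2,0],[0.2,-0.1,2.3,0],[0.2,-0.1,2.4,0],[0.2,-0.1,2.5,0],[0.2,-0.1,2.5,0]]]'
python3 -m inch '[[[0,0,0.1,0],[0,0,0.2,0],[0,0,0.3,0],[0,0,0.4,0],[0,0,0.45,0],[0,0,0.5,0],[0,0,0.55,0],[0,0,0.55,0]]]'
```

```text
clock: 7.7
eef_pos: [447.6, -191.2, 73.6]
tool_rot: [3.141, 0.0, -2.916]
force: [0.7, 0.7, -0.1]
width: 0.2
gripper_force: 0.0
clock: 8.37
eef_pos: [447.4, -191.4, 69.5]
tool_rot: [-3.141, 0.001, -2.916]
force: [-2.1, 1.5, 11.9]
width: 0.0
gripper_force: 5.9
```

Next is right: +72 in tool −x and −102 in tool y.

```bash
python3 -m inch '[[[0,0,-1,0],[-0.5,-0.8,-3,0],[-2.2,-3.2,-3,0],[-4.2,-6,-3,0],[-6.2,-8.8,-3,0],[-7.2,-10.2,-3,0],[-7.2,-10.2,-3,0],[-7.2,-10.2,-3,0]]]'
python3 -m inch '[[[0,0,0,0],[0,0,0.8,0],[0,0,1.6,0],[0,0,2,0],[0,0,2.2,0],[0,0,2.4,0],[0,0,2.5,0],[0,0,2.5,0]]]'
python3 -m inch '[[[0,0,0.1,0],[0,0,0.2,0],[0,0,0.3,0],[0,0,0.4,0],[0,0,0.45,0],[0,0,0.5,0],[0,0,0.53,0],[0,0,0.53,0]]]'
```

```text
clock: 9.03
eef_pos: [540.2, -275.2, 98.5]
tool_rot: [3.142, -0.0, -2.917]
force: [-0.4, 0.7, -0.9]
width: -0.0
gripper_force: 0.0
clock: 9.7
eef_pos: [539.6, -274.1, 72.9]
tool_rot: [3.14, -0.001, -2.916]
force: [-0.5, -0.1, -0.0]
width: -0.2
gripper_force: 0.0
clock: 10.37
eef_pos: [540.3, -274.6, 69.5]
tool_rot: [3.142, 0.0, -2.916]
force: [-1.9, 2.2, 10.0]
width: 0.1
gripper_force: 5.1
```

Lift well clear, back toward the robot, and look again.

```bash
python3 -m inch '[[[0,0,-1,0],[0,0,-4,0],[0,0,-8,0],[0,0,-12,0],[0,0,-16,0],[0,-3,-18,0],[0,-7,-18,0],[0,-11,-18,0]]]'
python3 -m inch '[[[0,-4,0,0],[0,-8,0,0],[0,-12,0,0],[0,-14,0,0],[0,-14,0,0],[0,-14,0,0]]]'
python3 - <<'E'
from h import *
a=cv2.resize(get_image("scene")[165:270,130:280],(570,400),interpolation=2);cv2.imwrite("pics/s2.png",a)
b=cv2.resize(get_image("side")[215:335,270:450],None,fx=4.4,fy=4.4,interpolation=2);cv2.imwrite("pics/b2.png",b)
E
```

```text
clock: 11.03
eef_pos: [566.6, -382.7, 251.9]
tool_rot: [-3.138, 0.004, -2.913]
force: [1.9, -0.0, -0.5]
width: -0.2
gripper_force: 0.0
clock: 11.53
eef_pos: [595.3, -519.4, 247.1]
tool_rot: [3.14, -0.001, -2.918]
force: [-0.7, 0.7, -0.3]
width: 0.1
gripper_force: 0.0
```

View pics/s2.png

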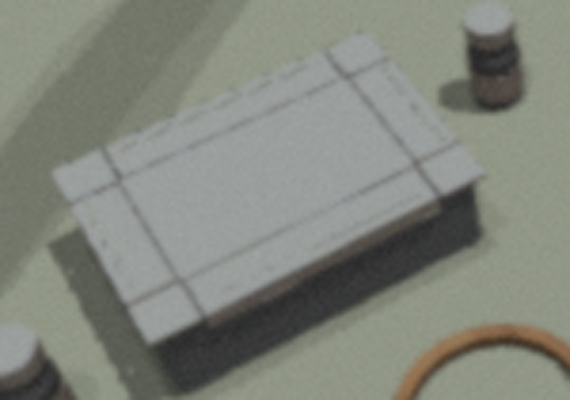

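View pics/b2.png

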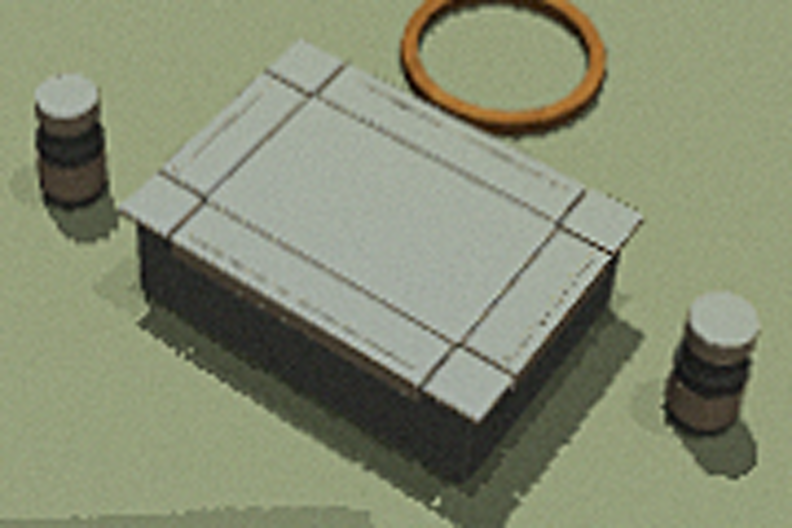

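All four sections lie flush with the panel and corners, in one even shade. The box corners are unchanged, at (303,40), (642,217), (478,421) and (120,210), and the pots and hoop have not moved.

```bash
python3 -c "from cell import order;print(order.finish_job())"
```

```text
the job is handed in; nothing more can be done
None
```

All four rim sections of the lid are pressed shut and look flush in the final camera views; the box, pots and hoop are where they started, measured pressing forces stayed under about 12 N, and the job was handed in at about 12 s.

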